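# Loosen the turntable's locking ring by two turns

### The arm

A 7-joint arm with a two-finger parallel gripper is mounted at the origin on the work surface. World frame = base frame: x ahead of the robot, y to its left, z up, the work surface at z = 0. Lengths are in m, angles in degrees, forces in N, time in s.
With the tool pointing down it reaches from about 0.35 to 0.775 m from the base axis. Payload 3.1 kg.
Tool frame: the origin (TCP) lies midway between the tips of the shut fingers; the grasp point (between the pads) lies 19 mm behind it; x points along the fingers, y is the direction in which the jaws open and shut, and the axes are right-handed (so a half turn about x gives the same grasp; the last joint's range is limited). The gripper opens to 85 mm and grips with 20 to 120 N. Pads are 22 mm wide; open, the fingers measure 114 mm over their backs; the gripper's body (76 mm by 85 mm) begins 54 mm behind the grasp point. The pads swing forward as they close: fully open they stand 13 mm farther back than shut.
Start: joints at [66.308, 17.813, 0.802, 86.603, -0.252, 75.585, -1.558], TCP at [0.2, -0.512, 0.231] pointing down, gripper open.
Joint ranges: [-154.91, 154.91], [-16.99, 109.72], [-72.82, 74.43], [7.12, 147.25], [-82.49, 262.49], [11.32, 116.49], [-174.64, 174.64]. Speed limits (degrees/s): [159.86, 159.86, 180, 180, 180, 180, 180].

### API

Orientations are given as a 3x3 rotation matrix whose columns are the frame's x, y, z axes.
In Python, from bench import env gives the robot as it stands. The module is installed in compiled form; this text tells all that it offers.
- The arm moves only by the shell command python3 -m creep 'ROWS' [OPENING] [FORCE]. ROWS is JSON, a list of rows, each a list of 2 entries, a list of its own where there are three numbers: the shift along the tool's x, y, z normalised to -1 to 1, where 1 is 0.25 m, then the turn about the tool's x normalised to -1 to 1, where 1 is 120 degrees. In form: [[[dx, dy, dz], turn], ...]. A call has 1 to 5 rows; each row is the pose to reach, as a shift and turn from the pose measured when the call began, along the tool's axes at that moment; what a row does not reach only later rows make up. A row lasts 1/8 s, in which the tool goes at most 62.5 mm and 10.7 degrees, less where a joint would pass 70% of its speed; a pose out of reach is approached as far as the arm can. A call with a number of a shift or a turn outside -1 to 1 is refused whole. A call with a gripper value outside its range is refused whole. OPENING is the closure, from -1 (fully open) to 1 (shut), set as the call begins (- or left out, the last holds). The fingers move at their own pace and stop on an object; FORCE is the grip in N (left out, the last holds). Time passes only in rows, so rows that repeat a pose let the fingers close. It gives the time, the measured TCP pose, the force and the opening at its end, in the units of the state.
- env.read_state(): the state, without advancing time (a new reading comes with each control period).
- env.grab_frame(name): name is "side" or "top" or "wrist"; returns (picture, depth): 384x512x3 uint8, red, green, blue; 384x512 float32, m along the optical axis (not along the pixel's ray), 0 where there is no reading.
- env.get_calibration(name): a dict with "vertical_fov" (degrees; the focal length in pixels is half the picture's height over the tangent of half this angle, whatever the lens; pixels are square), "cx", "cy" (the principal point, pixels), "k1" (the pictures are not rectified: a ray, as slopes to the right and down, at radius r is drawn at 1 + k1 r^2 times it, then the intrinsics apply), "eye" and "orientation" of the camera in the world; the wrist camera has in their place "hand_eye" (4x4, takes a point from camera to tool coordinates, whose origin is the TCP and whose axes are the tool frame's). Camera axes: x right, y down, z forward; pixel columns grow to the right and rows downward; lengths in m; the calibration is good to about 2 mm. A picture is of the moment at which its call begins: read the wrist's pose just before it. get_calibration takes no time and is no camera call.
- env.job_done(): hands the job in, once; it reports no verdict.
The state is a dict: "clock": time; "q": joint angles; "joint_velocities": joint speeds; "joint_efforts": joint torques, N m; "ee_pos": TCP position; "tool_rot": TCP orientation; "force": force on the tool from outside, world axes, zero at the start; "moment": the same for the moment, N m; "opening": opening from 0.0 (shut) to 1.0 (fully open).
Only numpy, scipy, OpenCV 4.12 (cv2) and the standard library are available. Lean on these libraries where they do the work, as an engineer would, in place of code of your own. Each camera call takes 0.05 s, during which the arm holds its last target.

### The job

The locking ring of the specimen turntable, the wide knurled steel ring, has just been cracked loose, so its index bar stands a little counter-clockwise of the fixed pointer. Stroke its knurled rim round with a fingertip, counter-clockwise seen from above, counting the turns, until the ring stands two full turns from locked: stop when the index bar comes round level with the pointer for the second time, and draw clear. Grip and lift nothing, and do not disturb the small setting knob on top or the loose things around.

Things in the scene. Friction and masses are not known exactly. Their poses are not given: they have to be found in the camera images.
- turntable: The specimen turntable, bolted down. Origin: centre of the underside of its grey base plate (170 x 150 mm along its x and y, 18 mm thick), on the table; its z (up) is the axis of ring and knob. From the table up: neck 68 mm across at 18 to 50 mm, knurled locking ring 98 mm across at 50 to 74 mm, small knob on top. No loose thing stands within 90 mm of the axis.
- ring_centre (a point): Point on the ring's axis at mid height of its rim, 62 mm above the table. The steel rim is 98 mm across and 24 mm high, with 36 upright half-round ribs 2.5 mm proud; it is free all round but for the pointer post. A fingertip or outside of a finger pressed sideways on the rim with about 4 to 15 N and moved along it takes the ring with it.
- lock_ring (a joint): Turn of the ring, rad; grows counter-clockwise seen from above. 0 = locked, with the index bar (black, 16 x 5 mm, on the ring's flat top, running out to 45 mm from the axis) at the pointer; 12.57 = two full turns. Starts at 0.25 to 0.9; stops at 0 and 22. About 1.5 N along the rim moves it; it stays where left and does not rise.
- pointer_tip (a point): Tip of the fixed aluminium pointer blade, 50 mm from the axis on the turntable's +x side, 76 mm above the table. The blade (to 79 mm high) sits on a 12 x 14 mm post, centre 66 mm from the axis, 76 mm high.
- knob_mark (a point): Mark near the edge of the small setting knob on top, 18 mm from the axis, 99 mm above the table. The knob is 48 mm across at 75 to 81 mm above the table and 38 mm across up to 99 mm; it turns apart from the ring and must keep its setting.
- puck: a loose plain steel disc, 40 mm across, 16 mm high. Origin: centre of its underside. Leave it alone.
- gauge_block: a loose dark steel block, 35 x 30 x 22 mm high. Origin: centre of its underside. Leave it alone.
- jar: a loose closed jar, 52 mm across, 70 mm high. Origin: centre of its underside. Leave it alone.
- weight: a loose brass knob weight, 40 mm across, 50 mm high. Origin: centre of its underside. Leave it alone.
- screwdriver: a loose screwdriver lying flat, 170 mm long. Leave it alone.
- mouse: a loose black computer mouse, 100 x 58 x 26 mm high. Origin: centre of its underside. Leave it alone.
- cup: a loose grey open cup, 72 mm across, 85 mm high. Origin: centre of its underside. Leave it alone.

How it is judged:
By the outcome, as a careful person would: the job done as asked, in the order asked, and still so for the second after the job is handed in, with the robot touching nothing.
It also fails if it takes over 67 s, if anything falls off the work surface, if the arm or the gripper's body presses on something with over 40 N, if the wrist force passes 120 N, or if a joint passes its speed limit or range.

## Working session

There is one attempt and no reset: what is moved stays moved. The work goes in short steps, Python scripts to look and compute and a shell command to move; the robot and the scene stay as the last step left them, time stands still between calls to the robot, and variables do not carry over. Pictures are saved under pics/ and viewed, and the job is handed in when it is done.

```bash
mkdir -p pics; cat > h.py <<'E'
import numpy as np, cv2
from bench import env
def look(name,fn):
    s=env.read_state(); im,d=env.grab_frame(name)
    cv2.imwrite('pics/'+fn,im[:,:,::-1]); np.savez('pics/'+fn+'.npz',im=im,d=d,p=s['ee_pos'],R=s['tool_rot']); return s,im,d
def K(name):
    c=env.get_calibration(name); f=192/np.tan(np.radians(c['vertical_fov'])/2); return c,f
def campose(name,p=None,R=None):
    c,f=K(name)
    if 'hand_eye' in c:
        H=np.array(c['hand_eye']); R=np.array(R); return R@H[:3,:3], R@H[:3,3]+np.array(p)
    return np.array(c['orientation']),np.array(c['eye'])
def pts(name,d,uv,p=None,R=None):
    c,f=K(name); uv=np.asarray(uv,float).reshape(-1,2)
    Km=np.array([[f,0,c['cx']],[0,f,c['cy']],[0,0,1]])
    n=cv2.undistortPoints(uv.reshape(-1,1,2),Km,np.array([c['k1'],0,0,0.])).reshape(-1,2)
    Rc,e=campose(name,p,R)
    z=np.array([d[int(round(v)),int(round(u))] for u,v in uv]) if d is not None else np.ones(len(uv))
    return (np.c_[n,np.ones(len(n))]*z[:,None])@Rc.T+e
def proj(name,P,p=None,R=None):
    c,f=K(name); Rc,e=campose(name,p,R); q=(np.asarray(P,float).reshape(-1,3)-e)@Rc
    n=q[:,:2]/q[:,2:]; r2=(n**2).sum(1,keepdims=True); n=n*(1+c['k1']*r2)
    return n*f+[c['cx'],c['cy']]
E
python3 - <<'E'
from h import *
for n in ['top','side','wrist']:
    s,im,d=look(n,n+'0.png'); print(n,env.get_calibration(n))
print(s)
E
```

```text
top {'vertical_fov': 48.12965259258204, 'cx': 257.7382586285714, 'cy': 189.2892482129824, 'k1': 0.0418671250993305, 'eye': array([ 0.28931631, -0.00769601,  1.54555795]), 'orientation': array([[ 0.00458615, -0.97753154,  0.21073931],
       [-0.99997407, -0.00565311, -0.00446079],
       [ 0.0055519 , -0.21071339, -0.97753212]])}
side {'vertical_fov': 48.32174790612779, 'cx': 253.3148277788154, 'cy': 184.79942175661682, 'k1': -0.09393256346623022, 'eye': array([ 0.30411064, -0.76833896,  0.87568311]), 'orientation': array([[ 0.93209927, -0.26736849,  0.24434616],
       [-0.36160856, -0.64829031,  0.67004397],
       [-0.0207414 , -0.71290516, -0.70095366]])}
wrist {'vertical_fov': 60.17066594864287, 'cx': 258.38891682533216, 'cy': 192.05733365908884, 'k1': -0.04598893507769158, 'hand_eye': array([[ 4.23046751e-04, -2.64348791e-01,  9.64427052e-01,
        -1.43826669e-01],
       [ 9.99999631e-01,  8.32966948e-04, -2.10335026e-04,
         4.35034456e-04],
       [-7.47734047e-04,  9.64426785e-01,  2.64349046e-01,
        -6.73824606e-02],
       [ 0.00000000e+00,  0.00000000e+00,  0.00000000e+00,
         1.00000000e+00]])}
{'clock': 0.1, 'q': array([66.30753451, 17.85568537,  0.80233556, 86.6834886 , -0.25111383,
       75.58458038, -1.555484  ]), 'joint_velocities': array([-0.00563821, -0.06980706, -0.07307148, -0.24969109,  0.05069926,
        0.08426019,  0.06349307]), 'joint_efforts': array([ 7.11809171e-04, -3.80855405e+01,  1.46410880e-01, -2.31241143e+01,
        1.22397562e-02,  8.11211765e-03, -1.50563329e-05]), 'ee_pos': array([ 0.19957902, -0.51180322,  0.23032629]), 'tool_rot': array([[-8.74376725e-04,  3.63417007e-01, -9.31626167e-01],
       [ 1.94174112e-03, -9.31624150e-01, -3.63418042e-01],
       [-9.99997733e-01, -2.12674112e-03,  1.08928726e-04]]), 'force': array([-0.02292887,  0.33325387, -0.48158595]), 'moment': array([ 0.01984855,  0.03901303, -0.01314087]), 'opening': 1.0012314999832403}
```

View pics/top0.png

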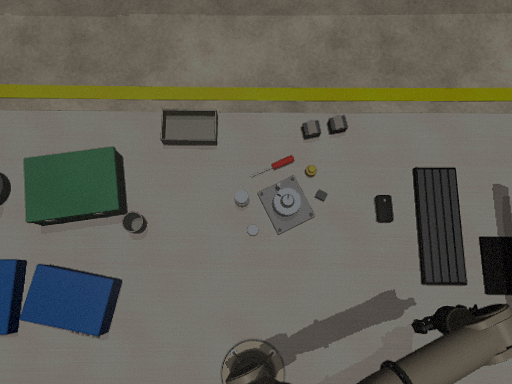

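View pics/side0.png

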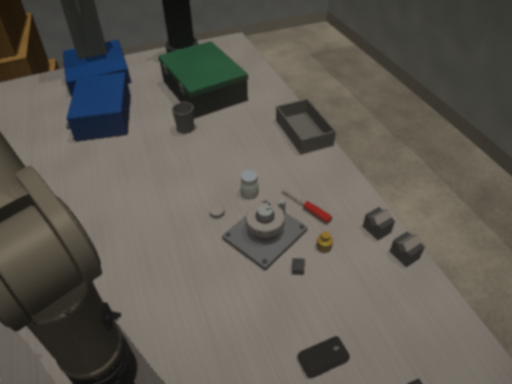

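View pics/wrist0.png

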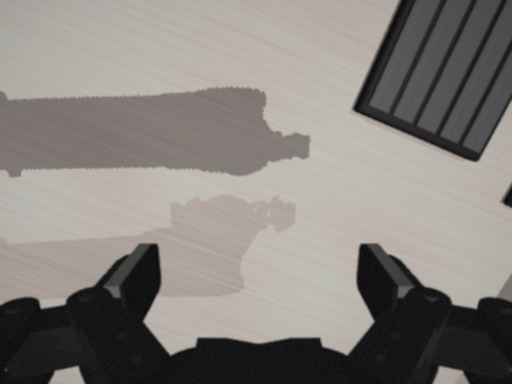

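```bash
python3 - <<'E'
from h import *
for n,(u,v,w,h) in {'top':(225,145,110,100),'side':(195,160,150,120)}.items():
    im=cv2.imread(f'pics/{n}0.png'); cv2.imwrite(f'pics/{n}z0.png',cv2.resize(im[v:v+h,u:u+w],None,fx=5,fy=5,interpolation=cv2.INTER_CUBIC))
z=np.load('pics/top0.png.npz'); d=z['d']
print(pts('top',d,[(252,230),(241,199),(287,200),(311,170),(321,195),(384,208),(135,222),(264,189),(310,213),(283,232),(293,159),(255,175),(280,187)]).round(3))
E
```

```text
[[ 0.471  0.005  0.011]
 [ 0.573  0.044  0.068]
 [ 0.563 -0.114  0.104]
 [ 0.685 -0.206  0.046]
 [ 0.598 -0.243  0.022]
 [ 0.551 -0.466  0.026]
 [ 0.498  0.424  0.008]
 [ 0.62  -0.037  0.016]
 [ 0.532 -0.202  0.021]
 [ 0.465 -0.106  0.005]
 [ 0.733 -0.144  0.022]
 [ 0.678 -0.004 -0.004]
 [ 0.613 -0.092  0.082]]
```

View pics/topz0.png

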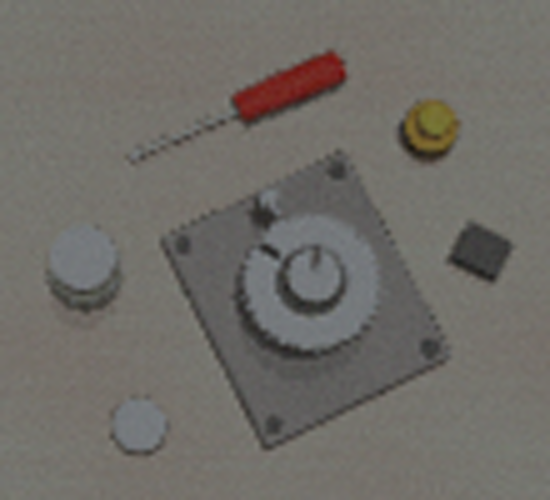

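View pics/sidez0.png

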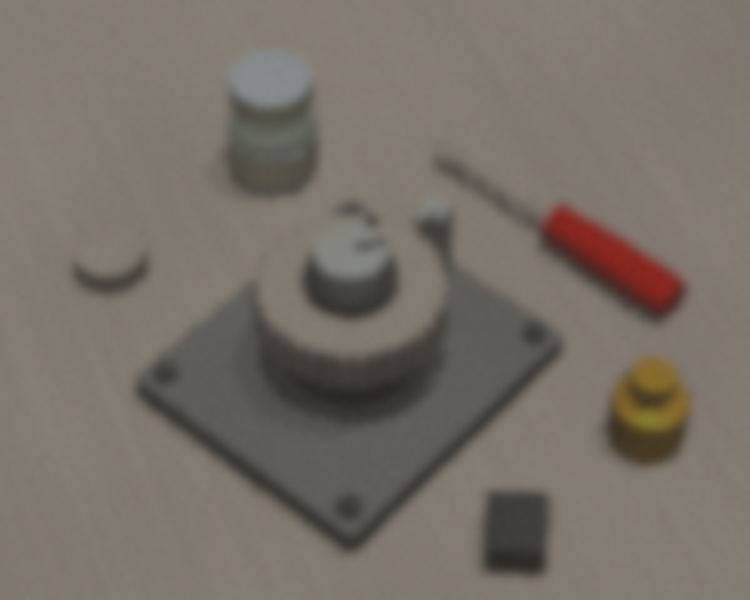

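```bash
cat >> h.py <<'E'
def goal(target_p, yaw_y=None):
    "rows entry for a vertical tool at target; yaw_y = world angle of tool y (deg)"
    s=env.read_state(); R=s['tool_rot']; sh=R.T@(np.array(target_p)-s['ee_pos'])/0.25
    cur=np.degrees(np.arctan2(R[1,1],R[0,1])); t=0
    if yaw_y is not None: t=-(((yaw_y-cur)+180)%360-180)/120
    return sh.round(3),round(t,3),cur
E
python3 - <<'E'
from h import *
z=np.load('pics/top0.png.npz'); d=z['d']
vv,uu=np.mgrid[170:235,255:320]; uv=np.c_[uu.ravel(),vv.ravel()]
P=pts('top',d,uv)
m=(P[:,2]>.066)&(P[:,2]<.082)&(np.hypot(P[:,0]-.555,P[:,1]+.113)<.056)
Q=P[m]; print(m.sum(),Q.mean(0))
A=np.c_[2*Q[:,:2],np.ones(len(Q))]
h=cv2.convexHull(Q[:,:2].astype(np.float32)); print(cv2.minEnclosingCircle(h))
c=np.array([.556,-.113]); th=np.radians(-158.7)
print(goal([*(c+.07*np.array([np.cos(th),np.sin(th)])),.22]))
E
```

```text
451 [ 0.56261622 -0.11438925  0.07478556]
((0.5648659467697144, -0.11478185653686523), 0.04870506376028061)
(array([ 0.043, -0.968, -1.628]), 0, np.float64(-68.69034554428778))
```

```bash
python3 -m creep '[[[0,-0.12,-0.2],0],[[0,-0.24,-0.4],0],[[0,-0.36,-0.6],0],[[0,-0.48,-0.8],0],[[0,-0.55,-0.92],0]]' 1 40; python3 - <<'E'
from h import *
c=np.array([.565,-.115]); th=np.radians(-158.7)
print(goal([*(c+.07*np.array([np.cos(th),np.sin(th)])),.22]))
E
```

```text
clock: 0.78
ee_pos: [0.3658, -0.2968, 0.2306]
tool_rot: [[-0.0, 0.368, -0.93], [0.003, -0.93, -0.368], [-1.0, -0.003, -0.001]]
force: [0.3, -0.6, -0.4]
opening: 0.002
(array([ 0.044, -0.384, -0.728]), 0, np.float64(-68.43149723795298))
```

```bash
python3 -m creep '[[[0.04,-0.1,-0.2],0],[[0.04,-0.2,-0.4],0],[[0.04,-0.3,-0.6],0],[[0.04,-0.384,-0.728],0],[[0.04,-0.384,-0.728],0]]'; python3 - <<'E'
from h import *
look('wrist','w1.png')
E
```

```text
clock: 1.4
ee_pos: [0.5014, -0.1359, 0.2206]
tool_rot: [[0.0, 0.375, -0.927], [0.006, -0.927, -0.375], [-1.0, -0.005, -0.002]]
force: [0.0, -0.4, 0.1]
opening: -0.003
```

View pics/w1.png

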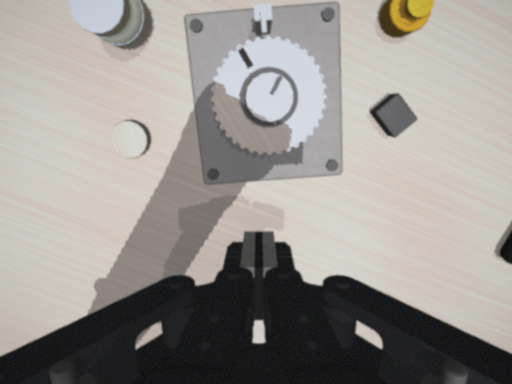

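```bash
cat >> h.py <<'E'
def onplane(name,uv,zp,p=None,R=None):
    P=pts(name,None,uv,p,R); _,e=campose(name,p,R); r=P-e
    return e+r*((zp-e[2])/r[:,2])[:,None]
def load(fn):
    z=np.load('pics/'+fn+'.npz'); return z['im'],z['d'],z['p'],z['R']
E
python3 - <<'E'
from h import *
im,d,p,R=load('w1.png')
C=onplane('wrist',[(186,15),(338,3),(342,173),(205,184)],.018,p,R); print(C.round(4),C.mean(0).round(4))
for i in range(4):
    e=C[(i+1)%4]-C[i]; print(np.linalg.norm(e),np.degrees(np.arctan2(e[1],e[0])))
vv,uu=np.mgrid[5:190,180:350]; uv=np.c_[uu.ravel(),vv.ravel()]
P=pts('wrist',d,uv,p,R)
m=(P[:,2]>.068)&(P[:,2]<.078)&(np.hypot(*(P[:,:2]-C.mean(0)[:2]).T)<.06)
h=cv2.convexHull(P[m][:,:2].astype(np.float32)); print(cv2.minEnclosingCircle(h),np.median(P[m][:,2]))
m=(P[:,2]>.09)&(P[:,2]<.11); h=cv2.convexHull(P[m][:,:2].astype(np.float32)); print(cv2.minEnclosingCircle(h),np.median(P[m][:,2]))
I=onplane('wrist',[(245,58),(263,27),(263,10)],.076,p,R);print('index,ptr',I)
print('mark',onplane('wrist',[(276,85)],.099,p,R))
print('top',onplane('top',[],0) if 0 else '')
q=env.read_state()['q'];print(q)
E
```

```text
[[ 0.6131 -0.0147  0.018 ]
 [ 0.6775 -0.1455  0.018 ]
 [ 0.5293 -0.2202  0.018 ]
 [ 0.4626 -0.0887  0.018 ]] [ 0.5706 -0.1173  0.018 ]
0.1457289048509774 -63.78649234843068
0.16597515082143174 -153.23581571426064
0.14748298314809344 116.87217657330787
0.16766296973993147 26.162538207493437
((0.5714707970619202, -0.1158227026462555), 0.05020592734217644) 0.07521666650078906
((0.5706766843795776, -0.11633995920419693), 0.019104154780507088) 0.1001930372445553
index,ptr [[ 0.59199542 -0.08685223  0.076     ]
 [ 0.61939177 -0.09156686  0.076     ]
 [ 0.63108476 -0.08678387  0.076     ]]
mark [[ 0.58047603 -0.11806825  0.099     ]]
top 
[ 28.09393474  15.67539631 -17.993791    91.77052498   4.80632392
  73.4484399  -58.86114216]
```

```bash
cat >> h.py <<'E'
C0=np.array([.571,-.1165]); YAW=26.5
def orbit(ths,rs,zs,c=None):
    c=C0 if c is None else c
    n=len(ths); rs=np.broadcast_to(rs,n); zs=np.broadcast_to(zs,n)
    s=env.read_state(); R=s['tool_rot']; cur=np.degrees(np.arctan2(R[1,1],R[0,1]))
    o=[]
    for t,r,z in zip(ths,rs,zs):
        a=np.radians(t); P=np.array([*(c+r*np.array([np.cos(a),np.sin(a)])),z])
        sh=R.T@(P-s['ee_pos'])/.25; dt=((t+90-cur)+180)%360-180
        o.append('[[%.3f,%.3f,%.3f],%.3f]'%(*sh,-dt/120))
    print('['+','.join(o)+']')
def where(c=None):
    c=C0 if c is None else c
    s=env.read_state(); R=s['tool_rot']; v=s['ee_pos'][:2]-c; a=np.arctan2(v[1],v[0])
    F=s['force']; er=v/np.hypot(*v); et=np.array([-er[1],er[0]])
    print('t %.2f r %.4f th %.1f phi-90 %.1f z %.4f  Fr %.1f Ft %.1f Fz %.1f q7 %.0f q3 %.0f q5 %.0f'%(s['clock'],np.hypot(*v),np.degrees(a),np.degrees(np.arctan2(R[1,1],R[0,1]))-90,s['ee_pos'][2],F[:2]@er,F[:2]@et,F[2],s['q'][6],s['q'][2],s['q'][4]),'tilt',R[2,1:].round(4))
E
python3 -c "
from h import *
where()
orbit([-168,-178,-188,-198,-208],.085,.2)"
```

```text
t 1.45 r 0.0744 th -162.5 phi-90 -158.2 z 0.2205  Fr 0.6 Ft 0.0 Fz -0.1 q7 -59 q3 -18 q5 5 tilt [-0.0037 -0.0001]
[[[0.082,-0.035,0.038],0.082],[[0.082,-0.093,0.023],0.165],[[0.083,-0.146,-0.002],0.248],[[0.083,-0.195,-0.035],0.332],[[0.083,-0.237,-0.077],0.415]]
```

```bash
python3 -m creep '[[[0.08,-0.035,0.038],0.082],[[0.08,-0.093,0.023],0.165],[[0.08,-0.146,-0.002],0.248],[[0.08,-0.195,-0.035],0.332],[[0.08,-0.237,-0.077],0.415]]'; python3 -c "
from h import *
where()
orbit([-218,-228,-238,-248,-258],.082,[.17,.14,.11,.085,.07])"
```

```text
clock: 2.08
ee_pos: [0.495, -0.0785, 0.2006]
tool_rot: [[-0.002, -0.478, -0.878], [0.002, -0.878, 0.478], [-1.0, -0.001, 0.003]]
force: [0.6, -1.3, -0.7]
opening: 0.0
t 2.08 r 0.0850 th 153.4 phi-90 -208.5 z 0.2006  Fr -1.1 Ft 0.9 Fz -0.7 q7 -114 q3 -13 q5 3 tilt [-0.0009  0.0029]
[[[0.122,-0.065,-0.016],0.079],[[0.242,-0.121,-0.031],0.162],[[0.362,-0.173,-0.055],0.246],[[0.462,-0.220,-0.088],0.329],[[0.522,-0.260,-0.128],0.412]]
```

```bash
python3 -m creep '[[[0.12,-0.065,-0.016],0.079],[[0.24,-0.121,-0.031],0.162],[[0.36,-0.173,-0.055],0.246],[[0.46,-0.220,-0.088],0.329],[[0.52,-0.260,-0.128],0.412]]'; python3 -c "
from h import *
where()
orbit([-258]*5,[.078,.074,.071,.068,.066],[.062,.057,.057,.057,.057])"
```

```text
clock: 2.7
ee_pos: [0.5526, -0.0385, 0.0689]
tool_rot: [[-0.005, -0.98, -0.2], [0.001, -0.2, 0.98], [-1.0, 0.005, 0.002]]
force: [0.9, -0.8, 0.3]
opening: 0.003
t 2.70 r 0.0801 th 103.3 phi-90 -258.5 z 0.0689  Fr -1.0 Ft -0.7 Fz 0.3 q7 -168 q3 -5 q5 3 tilt [0.005 0.002]
[[[0.027,-0.007,-0.008],-0.004],[[0.047,-0.008,-0.024],-0.004],[[0.047,-0.008,-0.036],-0.004],[[0.047,-0.008,-0.048],-0.004],[[0.047,-0.008,-0.056],-0.004]]
```

```bash
python3 -m creep '[[[0.027,-0.007,-0.008],-0.01],[[0.047,-0.008,-0.024],-0.01],[[0.047,-0.008,-0.036],-0.01],[[0.047,-0.008,-0.048],-0.01],[[0.047,-0.008,-0.056],-0.01]]'; python3 -c "
from h import *
where(); look('wrist','w2.png')
orbit([-256]*3,[.064,.063,.062],.057)"
```

```text
clock: 3.32
ee_pos: [0.5576, -0.0523, 0.0577]
tool_rot: [[-0.004, -0.975, -0.22], [0.001, -0.22, 0.975], [-1.0, 0.004, 0.002]]
force: [0.3, 0.1, -0.3]
opening: -0.001
t 3.33 r 0.0656 th 101.8 phi-90 -257.3 z 0.0577  Fr 0.1 Ft -0.3 Fz -0.3 q7 -166 q3 -5 q5 3 tilt [0.004  0.0017]
[[[0.003,0.010,-0.005],-0.011],[[0.003,0.010,-0.009],-0.011],[[0.003,0.010,-0.013],-0.011]]
```

View pics/w2.png

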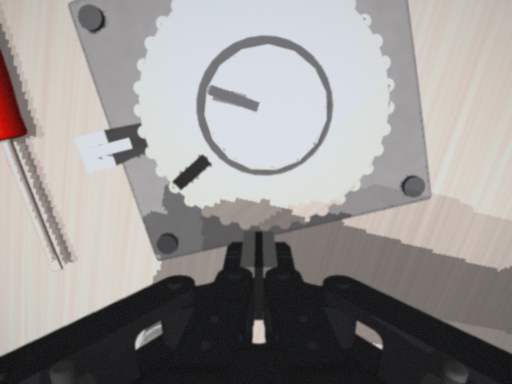

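```bash
cat >> h.py <<'E'
def angs(im,p,R,zr=.0745,verbose=True):
    "index bar angle, by dark pixels on the ring top between radius 30 and 45"
    H,W=im.shape[:2]; vv,uu=np.mgrid[0:H,0:W]; uv=np.c_[uu.ravel(),vv.ravel()].astype(float)
    P=onplane('wrist',uv,zr,p,R)[:,:2]-C0; r=np.hypot(*P.T)
    g=im.max(2).ravel(); m=(r>.031)&(r<.044)&(g<55)
    mk=cv2.morphologyEx(m.reshape(H,W).astype(np.uint8),cv2.MORPH_OPEN,np.ones((3,3)))
    n,l,st,ce=cv2.connectedComponentsWithStats(mk)
    for i in range(1,n):
        if st[i,4]>30:
            c=onplane('wrist',[ce[i]],zr,p,R)[0,:2]-C0
            print('dark',st[i,4],ce[i].round(),'r %.4f ang %.1f'%(np.hypot(*c),np.degrees(np.arctan2(c[1],c[0]))))
def knob(d,p,R):
    vv,uu=np.mgrid[0:384:2,0:512:2]; uv=np.c_[uu.ravel(),vv.ravel()]
    P=pts('wrist',d,uv,p,R); m=(P[:,2]>.09)&(P[:,2]<.108)&(np.hypot(*(P[:,:2]-C0).T)<.03); h=cv2.convexHull(P[m][:,:2].astype(np.float32)); print('knob',cv2.minEnclosingCircle(h))
E
python3 - <<'E'
from h import *
im,d,p,R=load('w2.png'); angs(im,p,R); knob(d,p,R)
im1,d1,p1,R1=load('w1.png'); angs(im1,p1,R1); knob(d1,p1,R1)
print(onplane('wrist',[(133,147)],.079,p,R),onplane('wrist',[(232,97)],.099,p,R))
print([np.degrees(np.arctan2(*(x[:2]-C0)[::-1])) for x in onplane('wrist',[(131,146),(81,149)],.079,p,R)])
E
```

```text
dark 269 [189. 174.] r 0.0382 ang 54.6
knob ((0.5703938007354736, -0.11614497005939484), 0.019040759652853012)
knob ((0.5699479579925537, -0.1154218316078186), 0.018832799047231674)
[[ 0.61473209 -0.09192092  0.079     ]] [[ 0.58087318 -0.11760288  0.099     ]]
[np.float64(28.70004529465734), np.float64(25.164488403518224)]
```

```bash
sed -i 's/^C0=.*;/C0=np.array([.5703,-.1161]);/' h.py; python3 -m creep '[[[0,0.008,-0.005],-0.01],[[0,0.010,-0.010],-0.01],[[0,0.01,-0.014],-0.01]]'; python3 -c "
from h import *
where()
orbit([-254,-250,-246],[.0615,.0615,.0615],.057)"
```

```text
clock: 3.75
ee_pos: [0.5558, -0.0566, 0.0577]
tool_rot: [[-0.004, -0.971, -0.24], [0.001, -0.24, 0.971], [-1.0, 0.004, 0.002]]
force: [-0.1, -0.5, -0.1]
opening: -0.001
t 3.75 r 0.0613 th 103.6 phi-90 -256.1 z 0.0577  Fr -0.5 Ft 0.2 Fz -0.1 q7 -165 q3 -5 q5 3 tilt [0.0041 0.0016]
[[[0.003,0.010,0.001],-0.017],[[0.003,0.027,-0.000],-0.051],[[0.003,0.044,-0.003],-0.084]]
```

```bash
python3 -m creep '[[[0,0.004,-0.005],-0.01],[[0,0.006,-0.009],-0.015],[[0,0.006,-0.009],-0.015]]'; python3 -c "
from h import *
where()"
```

```text
clock: 4.12
ee_pos: [0.5551, -0.058, 0.0577]
tool_rot: [[-0.004, -0.962, -0.272], [0.002, -0.272, 0.962], [-1.0, 0.003, 0.003]]
force: [0.7, 2.6, -0.0]
opening: -0.001
t 4.12 r 0.0601 th 104.6 phi-90 -254.2 z 0.0577  Fr 2.3 Ft -1.3 Fz -0.0 q7 -163 q3 -6 q5 3 tilt [0.0034 0.0029]
```

```bash
python3 -c "
from h import *
orbit([-250,-242,-234,-226,-218],[.0575,.0565,.0565,.0565,.0565],.057)"
```

```text
[[[0.003,0.022,-0.011],-0.035],[[0.003,0.053,-0.019],-0.102],[[0.003,0.083,-0.028],-0.169],[[0.003,0.112,-0.041],-0.235],[[0.003,0.138,-0.058],-0.302]]
```

```bash
python3 -m creep '[[[0.003,0.022,-0.011],-0.035],[[0.003,0.053,-0.019],-0.102],[[0.003,0.083,-0.028],-0.169],[[0.003,0.112,-0.041],-0.235],[[0.003,0.138,-0.058],-0.302]]'; python3 -c "
from h import *
where()
s,im,d=look('wrist','w3.png'); angs(im,s['ee_pos'],s['tool_rot'])
orbit([-210,-201,-192,-183,-174],.056,.057)"
```

```text
clock: 4.75
ee_pos: [0.5241, -0.0778, 0.0571]
tool_rot: [[-0.008, -0.61, -0.793], [0.006, -0.793, 0.61], [-1.0, 0.0, 0.01]]
force: [-3.2, 4.5, 3.7]
opening: -0.003
t 4.75 r 0.0600 th 140.4 phi-90 -217.6 z 0.0571  Fr 5.3 Ft -1.5 Fz 3.7 q7 -127 q3 -14 q5 7 tilt [0.0001 0.0097]
dark 348 [187. 180.] r 0.0375 ang 88.6
[[[-0.001,0.030,-0.018],-0.062],[[-0.001,0.065,-0.026],-0.137],[[-0.001,0.097,-0.038],-0.212],[[-0.001,0.128,-0.056],-0.287],[[-0.001,0.155,-0.078],-0.362]]
```

View pics/w3.png

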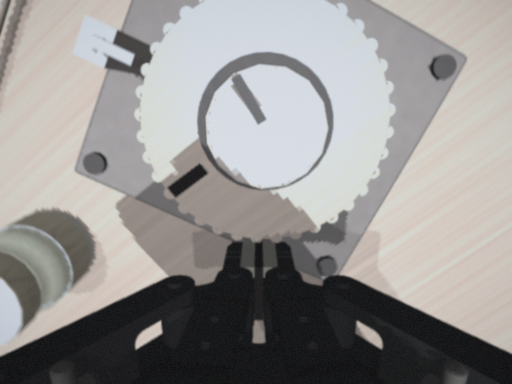

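```bash
python3 -m creep '[[[0,0.030,-0.018],-0.062],[[0,0.065,-0.026],-0.137],[[0,0.097,-0.038],-0.212],[[0,0.128,-0.056],-0.287],[[0,0.155,-0.078],-0.362]]'; python3 -c "
from h import *
where()
s,im,d=look('wrist','w4.png'); angs(im,s['ee_pos'],s['tool_rot'])
orbit([-165,-155,-145,-135,-125],.056,.057)"
```

```text
clock: 5.42
ee_pos: [0.5104, -0.1218, 0.056]
tool_rot: [[-0.019, 0.109, -0.994], [0.005, -0.994, -0.11], [-1.0, -0.007, 0.018]]
force: [-6.3, 0.6, 4.0]
opening: 0.003
t 5.42 r 0.0602 th -174.5 phi-90 -173.7 z 0.0560  Fr 6.2 Ft -1.2 Fz 4.0 q7 -83 q3 -23 q5 13 tilt [-0.0071  0.0181]
dark 347 [184. 183.] r 0.0374 ang 134.1
[[[-0.005,0.028,-0.019],-0.072],[[-0.005,0.066,-0.028],-0.155],[[-0.006,0.102,-0.044],-0.239],[[-0.006,0.134,-0.066],-0.322],[[-0.007,0.163,-0.093],-0.405]]
```

```bash
python3 -m creep '[[[-0.005,0.028,-0.019],-0.072],[[-0.005,0.066,-0.028],-0.155],[[-0.005,0.102,-0.044],-0.239],[[-0.005,0.134,-0.066],-0.322],[[-0.005,0.163,-0.093],-0.405]]'; python3 -c "
from h import *
where()
s,im,d=look('wrist','w5.png'); angs(im,s['ee_pos'],s['tool_rot'])
orbit([-116,-106,-96,-86,-76],.0565,.057)"
```

```text
clock: 6.1
ee_pos: [0.5355, -0.165, 0.0559]
tool_rot: [[-0.024, 0.821, -0.571], [0.0, -0.571, -0.821], [-1.0, -0.02, 0.014]]
force: [-2.3, -1.5, 0.3]
opening: -0.001
t 6.10 r 0.0600 th -125.5 phi-90 -124.8 z 0.0559  Fr 2.5 Ft -1.0 Fz 0.3 q7 -36 q3 -33 q5 21 tilt [-0.0199  0.0136]
dark 337 [182. 182.] r 0.0374 ang -176.9
[[[-0.005,0.029,-0.016],-0.073],[[-0.006,0.067,-0.026],-0.156],[[-0.007,0.104,-0.042],-0.239],[[-0.008,0.136,-0.063],-0.323],[[-0.009,0.165,-0.091],-0.406]]
```

```bash
python3 -m creep '[[[-0.005,0.029,-0.02],-0.073],[[-0.005,0.067,-0.030],-0.156],[[-0.006,0.104,-0.046],-0.239],[[-0.007,0.136,-0.067],-0.323],[[-0.008,0.165,-0.095],-0.406]]'; python3 -c "
from h import *
where()
s,im,d=look('wrist','w6.png'); angs(im,s['ee_pos'],s['tool_rot'])
orbit([-67,-57,-47,-37,-27],.0555,.057)"
```

```text
clock: 6.78
ee_pos: [0.5834, -0.1742, 0.0559]
tool_rot: [[-0.024, 0.97, 0.242], [-0.005, 0.242, -0.97], [-1.0, -0.024, -0.001]]
force: [-1.1, -2.9, -0.7]
opening: -0.001
t 6.78 r 0.0595 th -77.3 phi-90 -76.0 z 0.0559  Fr 2.6 Ft -1.7 Fz -0.7 q7 6 q3 -43 q5 30 tilt [-0.0245 -0.001 ]
dark 347 [182. 178.] r 0.0373 ang -130.4
[[[-0.005,0.033,-0.019],-0.073],[[-0.005,0.070,-0.028],-0.156],[[-0.006,0.106,-0.043],-0.239],[[-0.007,0.138,-0.065],-0.323],[[-0.007,0.166,-0.092],-0.406]]
```

View pics/w6.png

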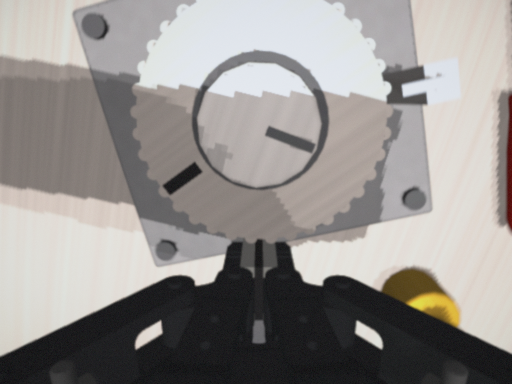

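```bash
python3 -m creep '[[[-0.005,0.033,-0.022],-0.073],[[-0.005,0.070,-0.031],-0.156],[[-0.006,0.106,-0.046],-0.239],[[-0.007,0.138,-0.068],-0.323],[[-0.007,0.166,-0.095],-0.406]]'; python3 -c "
from h import *
where()
s,im,d=look('wrist','w7.png'); angs(im,s['ee_pos'],s['tool_rot'])
orbit([-20,-14],.0555,.057)"
```

```text
clock: 7.45
ee_pos: [0.6221, -0.145, 0.0564]
tool_rot: [[-0.016, 0.456, 0.89], [-0.01, 0.89, -0.456], [-1.0, -0.016, -0.01]]
force: [5.8, -4.6, -3.6]
opening: -0.002
t 7.45 r 0.0593 th -29.2 phi-90 -27.2 z 0.0564  Fr 7.3 Ft -1.2 Fz -3.6 q7 47 q3 -53 q5 39 tilt [-0.0158 -0.0095]
dark 349 [184. 175.] r 0.0374 ang -83.4
[[[-0.002,0.026,-0.016],-0.057],[[-0.002,0.049,-0.020],-0.107]]
```

```bash
python3 -m creep '[[[-0.002,0.026,-0.018],-0.057],[[-0.002,0.055,-0.022],-0.12],[[-0.002,0.055,0.03],-0.12],[[-0.1,0.055,0.06],-0.12],[[-0.3,0.055,0.06],-0.12]]'; python3 -c "
from h import *
where()
s,im,d=look('wrist','w8.png'); angs(im,s['ee_pos'],s['tool_rot'])
orbit([-26,-36,-46,-56,-66],.075,.13)"
```

```text
clock: 8.12
ee_pos: [0.6423, -0.1374, 0.1291]
tool_rot: [[-0.019, 0.219, 0.976], [-0.007, 0.976, -0.219], [-1.0, -0.011, -0.017]]
force: [0.9, -0.2, 0.0]
opening: 0.002
t 8.12 r 0.0751 th -16.5 phi-90 -12.7 z 0.1291  Fr 0.9 Ft 0.0 Fz 0.0 q7 63 q3 -57 q5 39 tilt [-0.011 -0.017]
dark 139 [216. 125.] r 0.0375 ang -67.9
[[[0.037,-0.059,-0.025],0.111],[[0.037,-0.109,-0.042],0.194],[[0.037,-0.155,-0.067],0.278],[[0.038,-0.196,-0.099],0.361],[[0.038,-0.231,-0.138],0.444]]
```

View pics/w8.png

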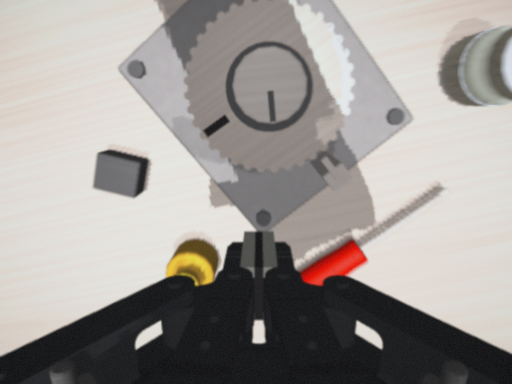

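```bash
python3 -m creep '[[[0.02,-0.059,-0.025],0.089],[[0.02,-0.109,-0.042],0.178],[[0.02,-0.155,-0.067],0.267],[[0.02,-0.196,-0.099],0.356],[[0.02,-0.231,-0.138],0.444]]'; python3 -c "
from h import *
where()
orbit([-76,-86,-96,-106,-116],.075,.13)"
```

```text
clock: 8.8
ee_pos: [0.6006, -0.1847, 0.1344]
tool_rot: [[-0.003, 0.917, 0.398], [-0.007, 0.398, -0.917], [-1.0, -0.006, 0.005]]
force: [0.6, -0.8, 0.3]
opening: -0.002
t 8.80 r 0.0750 th -66.2 phi-90 -66.5 z 0.1344  Fr 1.0 Ft 0.3 Fz 0.3 q7 18 q3 -48 q5 29 tilt [-0.0057  0.0049]
[[[0.018,-0.051,-0.004],0.079],[[0.018,-0.102,-0.017],0.162],[[0.018,-0.149,-0.039],0.245],[[0.018,-0.192,-0.068],0.329],[[0.018,-0.230,-0.105],0.412]]
```

```bash
python3 -m creep '[[[0.01,-0.051,-0.004],0.082],[[0.01,-0.102,-0.017],0.165],[[0.01,-0.149,-0.039],0.247],[[0.01,-0.192,-0.068],0.33],[[0.01,-0.230,-0.105],0.412]]'; python3 -c "
from h import *
where()
orbit([-126,-136,-146,-156,-166],.075,.13)"
```

```text
clock: 9.43
ee_pos: [0.5369, -0.1834, 0.1321]
tool_rot: [[-0.003, 0.894, -0.447], [-0.007, -0.447, -0.894], [-1.0, 0.001, 0.007]]
force: [0.3, -0.2, -0.1]
opening: 0.003
t 9.43 r 0.0751 th -116.4 phi-90 -116.6 z 0.1321  Fr 0.1 Ft 0.3 Fz -0.1 q7 -26 q3 -39 q5 20 tilt [0.0007 0.0072]
[[[0.008,-0.050,-0.005],0.079],[[0.008,-0.101,-0.018],0.162],[[0.008,-0.148,-0.039],0.245],[[0.008,-0.191,-0.069],0.329],[[0.008,-0.229,-0.105],0.412]]
```

```bash
python3 -m creep '[[[0.01,-0.050,-0.005],0.082],[[0.01,-0.101,-0.018],0.165],[[0.01,-0.148,-0.039],0.247],[[0.01,-0.191,-0.069],0.33],[[0.01,-0.229,-0.105],0.412]]'; python3 -c "
from h import *
where()
orbit([-176,-186,-196,-206,-216],.075,.13)"
```

```text
clock: 10.05
ee_pos: [0.4971, -0.1336, 0.1295]
tool_rot: [[-0.002, 0.232, -0.973], [-0.007, -0.973, -0.232], [-1.0, 0.006, 0.003]]
force: [-0.4, 0.5, 0.0]
opening: 0.002
t 10.05 r 0.0753 th -166.5 phi-90 -166.6 z 0.1295  Fr 0.2 Ft -0.6 Fz 0.0 q7 -74 q3 -30 q5 12 tilt [0.0061 0.0033]
[[[-0.002,-0.049,-0.005],0.078],[[-0.003,-0.100,-0.018],0.162],[[-0.003,-0.148,-0.040],0.245],[[-0.003,-0.191,-0.069],0.328],[[-0.004,-0.228,-0.106],0.412]]
```

```bash
python3 -m creep '[[[0,-0.049,-0.005],0.082],[[0,-0.100,-0.018],0.165],[[0,-0.148,-0.040],0.247],[[0,-0.191,-0.069],0.33],[[0,-0.228,-0.106],0.412]]'; python3 -c "
from h import *
where()
orbit([-226,-236,-246,-254,-256],[.075,.075,.072,.07,.068],[.12,.1,.08,.062,.057])"
```

```text
clock: 10.68
ee_pos: [0.5097, -0.0711, 0.1293]
tool_rot: [[-0.001, -0.596, -0.803], [-0.007, -0.803, 0.596], [-1.0, 0.006, -0.003]]
force: [-0.0, -0.2, -0.8]
opening: 0.001
t 10.68 r 0.0755 th 143.4 phi-90 -216.6 z 0.1293  Fr -0.1 Ft 0.2 Fz -0.8 q7 -128 q3 -22 q5 9 tilt [ 0.0056 -0.0033]
[[[0.037,-0.049,-0.006],0.079],[[0.117,-0.100,-0.019],0.162],[[0.197,-0.143,-0.050],0.245],[[0.268,-0.172,-0.079],0.312],[[0.288,-0.174,-0.091],0.329]]
```

```bash
python3 -c "
from h import *
orbit([-226,-235,-243,-250,-250],[.075,.075,.072,.07,.067],[.12,.1,.08,.062,.057])"
```

```text
[[[0.037,-0.049,-0.006],0.079],[[0.117,-0.095,-0.017],0.154],[[0.197,-0.129,-0.043],0.220],[[0.268,-0.156,-0.067],0.279],[[0.289,-0.149,-0.077],0.279]]
```

```bash
python3 -m creep '[[[0.037,-0.049,-0.006],0.079],[[0.117,-0.095,-0.017],0.154],[[0.197,-0.129,-0.043],0.220],[[0.268,-0.156,-0.067],0.279],[[0.289,-0.149,-0.077],0.279]]'; python3 -c "
from h import *
where()
orbit([-250,-247,-239,-230,-221],[.062,.057,.056,.056,.056],.057)"
```

```text
clock: 11.3
ee_pos: [0.5468, -0.0521, 0.0559]
tool_rot: [[-0.002, -0.94, -0.341], [-0.006, -0.341, 0.94], [-1.0, 0.004, -0.005]]
force: [0.2, -0.6, 0.9]
opening: -0.001
t 11.30 r 0.0682 th 110.2 phi-90 -250.0 z 0.0559  Fr -0.7 Ft 0.0 Fz 0.9 q7 -164 q3 -14 q5 9 tilt [ 0.0039 -0.0047]
[[[-0.004,-0.001,-0.025],-0.000],[[-0.004,0.011,-0.045],-0.025],[[-0.004,0.042,-0.053],-0.092],[[-0.004,0.076,-0.062],-0.167],[[-0.004,0.108,-0.077],-0.242]]
```

```bash
python3 -m creep '[[[-0.004,0,-0.025],0],[[-0.004,0.011,-0.045],-0.025],[[-0.004,0.042,-0.053],-0.092],[[-0.004,0.076,-0.062],-0.167],[[-0.004,0.108,-0.077],-0.242]]'; python3 -c "
from h import *
where()
s,im,d=look('wrist','w9.png'); angs(im,s['ee_pos'],s['tool_rot'])
orbit([-212,-202,-192,-182,-172],.056,.057)"
```

```text
clock: 11.92
ee_pos: [0.5258, -0.0757, 0.0574]
tool_rot: [[-0.006, -0.65, -0.76], [-0.001, -0.76, 0.65], [-1.0, 0.004, 0.004]]
force: [-3.7, 5.6, 0.8]
opening: -0.004
t 11.93 r 0.0601 th 137.8 phi-90 -220.6 z 0.0574  Fr 6.5 Ft -1.7 Fz 0.8 q7 -134 q3 -21 q5 12 tilt [0.0043 0.0036]
[[[0.001,0.031,-0.018],-0.070],[[0.001,0.069,-0.028],-0.154],[[0.002,0.105,-0.043],-0.237],[[0.002,0.138,-0.065],-0.320],[[0.002,0.166,-0.091],-0.404]]
```

View pics/w9.png

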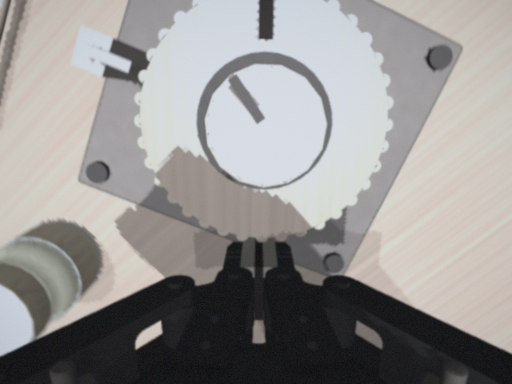

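```bash
sed -i 's/g<55/g<75/' h.py; python3 -m creep '[[[0,0.031,-0.018],-0.070],[[0,0.069,-0.028],-0.154],[[0,0.105,-0.043],-0.237],[[0,0.138,-0.065],-0.320],[[0,0.166,-0.091],-0.404]]'; python3 -c "
from h import *
im,d,p,R=load('w9.png'); angs(im,p,R)
where()
s,im,d=look('wrist','w10.png'); angs(im,s['ee_pos'],s['tool_rot'])
orbit([-163,-153,-143,-133,-123],.055,.057)"
```

```text
clock: 12.6
ee_pos: [0.5107, -0.1242, 0.0575]
tool_rot: [[-0.015, 0.145, -0.989], [-0.002, -0.989, -0.145], [-1.0, 0.0, 0.016]]
force: [-5.8, 1.4, 2.1]
opening: -0.001
dark 411 [266.  16.] r 0.0365 ang -42.1
t 12.60 r 0.0602 th -172.2 phi-90 -171.7 z 0.0575  Fr 5.5 Ft -2.1 Fz 2.1 q7 -86 q3 -32 q5 18 tilt [0.0001 0.0156]
dark 415 [258.  16.] r 0.0366 ang 9.0
[[[0.001,0.026,-0.023],-0.071],[[0.001,0.063,-0.032],-0.155],[[0.001,0.098,-0.047],-0.238],[[0.001,0.130,-0.068],-0.321],[[0.001,0.158,-0.095],-0.405]]
```

```bash
python3 -m creep '[[[0,0.026,-0.023],-0.071],[[0,0.063,-0.032],-0.155],[[0,0.098,-0.047],-0.238],[[0,0.130,-0.068],-0.321],[[0,0.158,-0.095],-0.405]]'; python3 -c "
from h import *
where()
s,im,d=look('wrist','w11.png'); angs(im,s['ee_pos'],s['tool_rot'])
orbit([-114,-104,-94,-84,-74],.0545,.057)"
```

```text
clock: 13.28
ee_pos: [0.5377, -0.1665, 0.0575]
tool_rot: [[-0.019, 0.84, -0.542], [-0.009, -0.542, -0.84], [-1.0, -0.011, 0.018]]
force: [-3.4, -2.7, 0.7]
opening: -0.0
t 13.28 r 0.0600 th -122.9 phi-90 -122.8 z 0.0575  Fr 4.1 Ft -1.4 Fz 0.7 q7 -39 q3 -42 q5 27 tilt [-0.0114  0.0177]
dark 404 [253.  16.] r 0.0362 ang 58.9
[[[0.001,0.026,-0.024],-0.073],[[0.001,0.063,-0.033],-0.156],[[0.000,0.097,-0.048],-0.239],[[-0.000,0.129,-0.069],-0.323],[[-0.001,0.157,-0.095],-0.406]]
```

View pics/w11.png

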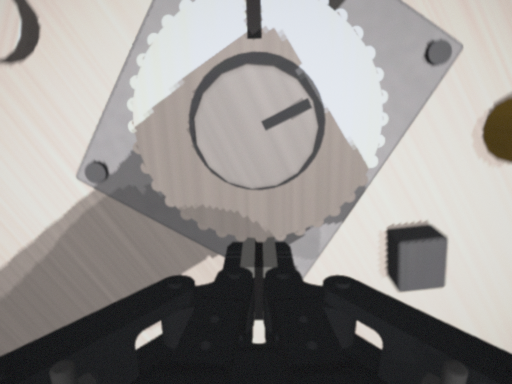

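Index bar (253,18) is now just past the pointer (340,0): first pass done (unwrapped 419°). On with the stroke.

```bash
python3 -m creep '[[[0,0.026,-0.024],-0.073],[[0,0.063,-0.033],-0.156],[[0,0.097,-0.048],-0.239],[[0,0.129,-0.069],-0.323],[[0,0.157,-0.095],-0.406]]'; python3 -c "
from h import *
where()
s,im,d=look('wrist','w12.png'); angs(im,s['ee_pos'],s['tool_rot'])
orbit([-65,-55,-45,-35,-25],.0545,.057)"
```

```text
clock: 13.95
ee_pos: [0.5852, -0.1739, 0.0574]
tool_rot: [[-0.016, 0.961, 0.275], [-0.015, 0.274, -0.962], [-1.0, -0.019, 0.01]]
force: [-0.4, -3.9, -0.4]
opening: -0.001
t 13.95 r 0.0597 th -75.5 phi-90 -74.1 z 0.0574  Fr 3.7 Ft -1.4 Fz -0.4 q7 4 q3 -51 q5 37 tilt [-0.0194  0.0098]
dark 372 [261.  15.] r 0.0364 ang 105.7
[[[0.001,0.033,-0.023],-0.074],[[0.001,0.070,-0.032],-0.157],[[-0.000,0.105,-0.047],-0.240],[[-0.001,0.136,-0.069],-0.324],[[-0.002,0.164,-0.095],-0.407]]
```

```bash
python3 -m creep '[[[0,0.033,-0.023],-0.074],[[0,0.070,-0.032],-0.157],[[0,0.105,-0.047],-0.240],[[0,0.136,-0.069],-0.324],[[0,0.164,-0.095],-0.407]]'; python3 -c "
from h import *
where()
s,im,d=look('wrist','w13.png'); angs(im,s['ee_pos'],s['tool_rot'])
orbit([-18,-12],.0555,.057)"
```

```text
clock: 14.62
ee_pos: [0.6228, -0.144, 0.0576]
tool_rot: [[-0.006, 0.425, 0.905], [-0.019, 0.905, -0.425], [-1.0, -0.02, 0.003]]
force: [4.8, -4.3, -1.9]
opening: 0.005
t 14.62 r 0.0595 th -28.0 phi-90 -25.1 z 0.0576  Fr 6.3 Ft -1.5 Fz -1.9 q7 45 q3 -60 q5 46 tilt [-0.02    0.0028]
dark 395 [270.  16.] r 0.0364 ang 152.7
[[[0.002,0.029,-0.017],-0.056],[[0.002,0.052,-0.021],-0.106]]
```

```bash
python3 -m creep '[[[0,0.029,-0.019],-0.056],[[0,0.055,-0.023],-0.115],[[0,0.055,0.03],-0.115],[[-0.1,0.055,0.06],-0.115],[[-0.3,0.055,0.06],-0.115]]'; python3 -c "
from h import *
where()
s,im,d=look('wrist','w14.png'); angs(im,s['ee_pos'],s['tool_rot'])
orbit([-24,-34,-44,-54,-64],.075,.13)"
```

```text
clock: 15.3
ee_pos: [0.6425, -0.1354, 0.1314]
tool_rot: [[-0.008, 0.195, 0.981], [-0.016, 0.981, -0.195], [-1.0, -0.017, -0.004]]
force: [-0.1, -1.5, -0.1]
opening: -0.006
t 15.30 r 0.0747 th -15.0 phi-90 -11.2 z 0.1314  Fr 0.3 Ft -1.5 Fz -0.1 q7 60 q3 -64 q5 45 tilt [-0.0174 -0.0042]
dark 195 [271.  17.] r 0.0376 ang 166.9
[[[0.046,-0.057,-0.022],0.106],[[0.046,-0.107,-0.038],0.190],[[0.047,-0.153,-0.063],0.273],[[0.047,-0.195,-0.095],0.356],[[0.047,-0.230,-0.133],0.440]]
```

View pics/w14.png

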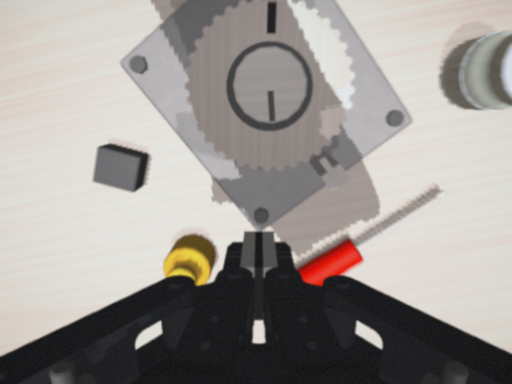

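```bash
python3 -m creep '[[[0.02,-0.057,-0.022],0.089],[[0.02,-0.107,-0.038],0.178],[[0.02,-0.153,-0.063],0.267],[[0.02,-0.195,-0.095],0.353],[[0.02,-0.230,-0.133],0.44]]'; python3 -c "
from h import *
where()
orbit([-74,-84,-94,-104,-114],.075,.13)"
```

```text
clock: 15.98
ee_pos: [0.6032, -0.1838, 0.1375]
tool_rot: [[0.009, 0.903, 0.429], [-0.015, 0.429, -0.903], [-1.0, 0.002, 0.018]]
force: [0.2, 0.9, 0.2]
opening: -0.001
t 15.97 r 0.0753 th -64.1 phi-90 -64.6 z 0.1375  Fr -0.7 Ft 0.6 Fz 0.2 q7 16 q3 -56 q5 36 tilt [0.0015 0.0178]
[[[0.030,-0.052,-0.006],0.078],[[0.030,-0.102,-0.019],0.162],[[0.029,-0.150,-0.040],0.245],[[0.029,-0.193,-0.070],0.328],[[0.028,-0.230,-0.107],0.412]]
```

```bash
python3 -m creep '[[[0.02,-0.052,-0.006],0.082],[[0.02,-0.102,-0.019],0.165],[[0.02,-0.150,-0.040],0.247],[[0.02,-0.193,-0.070],0.33],[[0.02,-0.230,-0.107],0.412]]'; python3 -c "
from h import *
where()
orbit([-124,-134,-144,-154,-164],.075,.13)"
```

```text
clock: 16.6
ee_pos: [0.5397, -0.1845, 0.1328]
tool_rot: [[0.011, 0.909, -0.416], [-0.016, -0.416, -0.909], [-1.0, 0.017, 0.01]]
force: [0.6, -0.4, -0.1]
opening: -0.004
t 16.60 r 0.0749 th -114.1 phi-90 -114.6 z 0.1328  Fr 0.1 Ft 0.7 Fz -0.1 q7 -28 q3 -48 q5 26 tilt [0.0166 0.0097]
[[[0.010,-0.052,-0.004],0.079],[[0.009,-0.102,-0.017],0.162],[[0.008,-0.150,-0.038],0.245],[[0.007,-0.193,-0.068],0.329],[[0.006,-0.230,-0.105],0.412]]
```

```bash
python3 -m creep '[[[0.01,-0.052,-0.004],0.082],[[0.01,-0.102,-0.017],0.165],[[0.01,-0.150,-0.038],0.247],[[0.01,-0.193,-0.068],0.33],[[0.01,-0.230,-0.105],0.412]]'; python3 -c "
from h import *
where()
orbit([-174,-184,-194,-204,-214],.075,.13)"
```

```text
clock: 17.23
ee_pos: [0.4984, -0.1363, 0.13]
tool_rot: [[0.013, 0.266, -0.964], [-0.016, -0.964, -0.267], [-1.0, 0.019, -0.009]]
force: [0.4, -0.9, -0.1]
opening: -0.002
t 17.23 r 0.0747 th -164.3 phi-90 -164.5 z 0.1300  Fr -0.1 Ft 1.0 Fz -0.1 q7 -76 q3 -39 q5 17 tilt [ 0.0189 -0.0086]
[[[-0.001,-0.050,-0.003],0.079],[[-0.002,-0.101,-0.016],0.162],[[-0.003,-0.149,-0.038],0.245],[[-0.003,-0.192,-0.067],0.329],[[-0.004,-0.229,-0.104],0.412]]
```

```bash
python3 -m creep '[[[0,-0.050,-0.003],0.082],[[0,-0.101,-0.016],0.165],[[0,-0.149,-0.038],0.247],[[0,-0.192,-0.067],0.33],[[0,-0.229,-0.104],0.412]]'; python3 -c "
from h import *
where()
orbit([-224,-233,-241,-246,-246],[.075,.075,.072,.07,.067],[.12,.1,.08,.062,.057])"
```

```text
clock: 17.85
ee_pos: [0.5086, -0.0733, 0.13]
tool_rot: [[0.016, -0.566, -0.824], [-0.016, -0.824, 0.566], [-1.0, 0.004, -0.022]]
force: [1.6, -0.7, 0.2]
opening: 0.004
t 17.85 r 0.0751 th 145.2 phi-90 -214.5 z 0.1300  Fr -1.7 Ft -0.3 Fz 0.2 q7 -129 q3 -30 q5 13 tilt [ 0.004  -0.0218]
[[[0.040,-0.048,-0.004],0.079],[[0.120,-0.094,-0.013],0.154],[[0.200,-0.128,-0.038],0.221],[[0.273,-0.146,-0.056],0.263],[[0.293,-0.140,-0.066],0.263]]
```

```bash
python3 -m creep '[[[0.040,-0.048,-0.004],0.079],[[0.120,-0.094,-0.013],0.154],[[0.200,-0.128,-0.038],0.221],[[0.273,-0.146,-0.056],0.263],[[0.293,-0.140,-0.066],0.263]]'; python3 -c "
from h import *
where()
orbit([-246,-243,-235,-226,-217],[.062,.057,.056,.056,.056],.057)"
```

```text
clock: 18.48
ee_pos: [0.5429, -0.0541, 0.0566]
tool_rot: [[0.015, -0.914, -0.406], [-0.015, -0.406, 0.914], [-1.0, -0.008, -0.02]]
force: [0.0, -0.9, 0.5]
opening: 0.001
t 18.48 r 0.0678 th 113.9 phi-90 -246.0 z 0.0566  Fr -0.8 Ft 0.3 Fz 0.5 q7 -164 q3 -22 q5 14 tilt [-0.0081 -0.0197]
[[[-0.001,0.001,-0.023],-0.000],[[-0.001,0.012,-0.043],-0.025],[[-0.001,0.043,-0.051],-0.092],[[-0.001,0.077,-0.061],-0.167],[[-0.001,0.109,-0.075],-0.242]]
```

```bash
python3 -m creep '[[[0,0,-0.023],0],[[0,0.012,-0.043],-0.025],[[0,0.043,-0.051],-0.092],[[0,0.077,-0.061],-0.167],[[0,0.109,-0.075],-0.242]]'; python3 -c "
from h import *
where()
s,im,d=look('wrist','w15.png'); angs(im,s['ee_pos'],s['tool_rot'])
orbit([-208,-198,-188,-178,-168],.0555,.057)"
```

```text
clock: 19.1
ee_pos: [0.5235, -0.0787, 0.0575]
tool_rot: [[0.012, -0.596, -0.803], [-0.01, -0.803, 0.596], [-1.0, 0.001, -0.016]]
force: [-3.7, 6.0, 2.8]
opening: 0.002
t 19.10 r 0.0599 th 141.3 phi-90 -216.6 z 0.0575  Fr 6.6 Ft -2.4 Fz 2.8 q7 -135 q3 -29 q5 17 tilt [ 0.0008 -0.0158]
dark 331 [337. 183.] r 0.0374 ang -165.7
[[[0.001,0.033,-0.020],-0.071],[[0.002,0.071,-0.029],-0.154],[[0.002,0.106,-0.044],-0.237],[[0.003,0.138,-0.065],-0.321],[[0.003,0.166,-0.092],-0.404]]
```

View pics/w15.png

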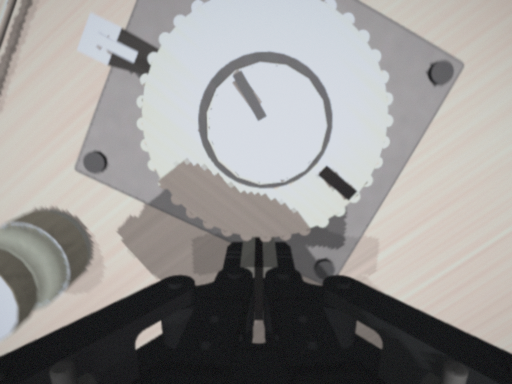

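```bash
python3 -m creep '[[[0,0.033,-0.020],-0.071],[[0,0.071,-0.029],-0.154],[[0,0.106,-0.044],-0.237],[[0,0.138,-0.065],-0.321],[[0,0.166,-0.092],-0.404]]'; python3 -c "
from h import *
where()
s,im,d=look('wrist','w16.png'); angs(im,s['ee_pos'],s['tool_rot'])
orbit([-159,-149,-139,-129,-119],.055,.057)
im,d,p,R=load('w15.png')
x=im[0:110,50:200]; cv2.imwrite('pics/w15z.png',cv2.resize(x[:,:,::-1],None,fx=5,fy=5,interpolation=cv2.INTER_CUBIC))"
```

```text
clock: 19.77
ee_pos: [0.5116, -0.1284, 0.0575]
tool_rot: [[0.002, 0.213, -0.977], [-0.012, -0.977, -0.213], [-1.0, 0.012, 0.001]]
force: [-5.9, -0.3, 0.4]
opening: 0.001
t 19.77 r 0.0600 th -168.1 phi-90 -167.7 z 0.0575  Fr 5.9 Ft -0.9 Fz 0.4 q7 -86 q3 -40 q5 24 tilt [0.0125 0.001 ]
dark 325 [335. 180.] r 0.0374 ang -114.8
[[[0.002,0.025,-0.022],-0.072],[[0.003,0.062,-0.031],-0.155],[[0.003,0.097,-0.047],-0.239],[[0.004,0.129,-0.068],-0.322],[[0.004,0.157,-0.094],-0.405]]
```

View pics/w15z.png

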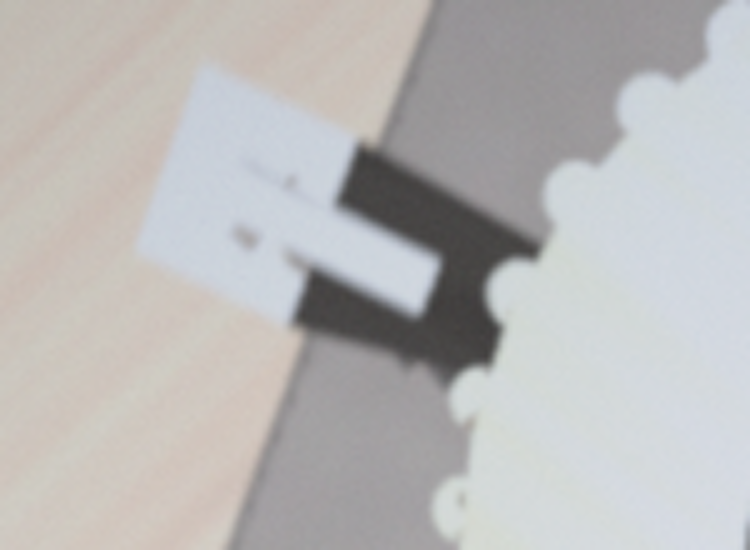

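```bash
python3 -m creep '[[[0,0.025,-0.022],-0.072],[[0,0.062,-0.031],-0.155],[[0,0.097,-0.047],-0.239],[[0,0.129,-0.068],-0.322],[[0,0.157,-0.094],-0.405]]'; python3 -c "
from h import *
im,d,p,R=load('w15.png')
for z in (.076,.079):
  t=onplane('wrist',[(136,58)],z,p,R)[0,:2]-C0; print('tip',np.hypot(*t),np.degrees(np.arctan2(t[1],t[0])))
t=onplane('wrist',[(91,13),(77,50),(122,28),(109,65)],.076,p,R)[:,:2]-C0; m=t.mean(0); print('post',np.hypot(*m),np.degrees(np.arctan2(m[1],m[0])))
where()
s,im,d=look('wrist','w17.png'); angs(im,s['ee_pos'],s['tool_rot'])
orbit([-110,-100,-90,-80,-70],.055,.057)"
```

```text
clock: 20.45
ee_pos: [0.5408, -0.1683, 0.0578]
tool_rot: [[-0.003, 0.875, -0.483], [-0.018, -0.483, -0.875], [-1.0, 0.007, 0.017]]
force: [-3.1, -1.5, -2.0]
opening: -0.003
tip 0.051038776046510484 27.44138186125455
tip 0.049917879246217135 27.343888488326762
post 0.06536971487883293 27.11617057850649
t 20.45 r 0.0600 th -119.5 phi-90 -118.9 z 0.0578  Fr 2.8 Ft -1.9 Fz -2.0 q7 -40 q3 -49 q5 33 tilt [0.0066 0.0172]
dark 360 [334. 181.] r 0.0374 ang -66.2
[[[0.003,0.029,-0.022],-0.073],[[0.004,0.066,-0.031],-0.157],[[0.004,0.101,-0.046],-0.240],[[0.004,0.133,-0.068],-0.323],[[0.003,0.161,-0.094],-0.407]]
```

```bash
python3 -m creep '[[[0,0.029,-0.023],-0.073],[[0,0.066,-0.032],-0.157],[[0,0.101,-0.047],-0.240],[[0,0.133,-0.069],-0.323],[[0,0.161,-0.095],-0.407]]'; python3 -c "
from h import *
where()
s,im,d=look('wrist','w18.png'); angs(im,s['ee_pos'],s['tool_rot'])
orbit([-62,-54,-46,-38,-34],.055,.057)"
```

```text
clock: 21.12
ee_pos: [0.5891, -0.1729, 0.0581]
tool_rot: [[0.0, 0.94, 0.341], [-0.024, 0.341, -0.94], [-1.0, -0.008, 0.023]]
force: [0.6, -4.2, -3.0]
opening: -0.001
t 21.12 r 0.0598 th -71.7 phi-90 -70.0 z 0.0581  Fr 4.1 Ft -0.7 Fz -3.0 q7 3 q3 -58 q5 43 tilt [-0.008   0.0225]
dark 355 [335. 182.] r 0.0374 ang -18.9
[[[0.004,0.030,-0.021],-0.065],[[0.004,0.060,-0.027],-0.131],[[0.003,0.089,-0.037],-0.198],[[0.003,0.116,-0.051],-0.265],[[0.003,0.129,-0.060],-0.298]]
```

View pics/w18.png

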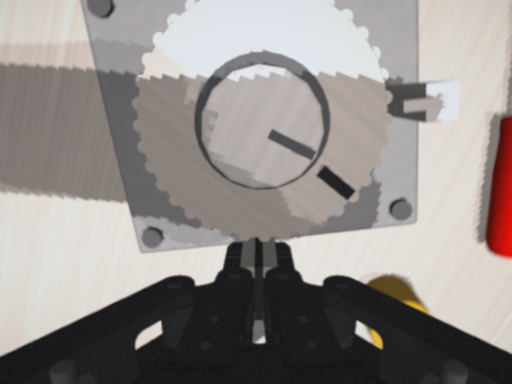

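```bash
python3 -m creep '[[[0,0.030,-0.022],-0.065],[[0,0.060,-0.028],-0.131],[[0,0.089,-0.038],-0.198],[[0,0.116,-0.052],-0.265],[[0,0.129,-0.060],-0.298]]'; python3 -c "
from h import *
where()
s,im,d=look('wrist','w19.png'); angs(im,s['ee_pos'],s['tool_rot'])
orbit([-31,-28,-26],.0555,.057)"
```

```text
clock: 21.8
ee_pos: [0.6184, -0.1513, 0.0584]
tool_rot: [[0.009, 0.563, 0.826], [-0.028, 0.826, -0.563], [-1.0, -0.018, 0.023]]
force: [5.0, -5.4, -3.8]
opening: 0.001
t 21.80 r 0.0596 th -36.2 phi-90 -34.3 z 0.0584  Fr 7.3 Ft -1.4 Fz -3.8 q7 34 q3 -64 q5 49 tilt [-0.0179  0.0226]
dark 358 [336. 183.] r 0.0374 ang 16.4
[[[0.005,0.018,-0.017],-0.026],[[0.005,0.029,-0.018],-0.051],[[0.005,0.037,-0.019],-0.068]]
```

View pics/w19.png

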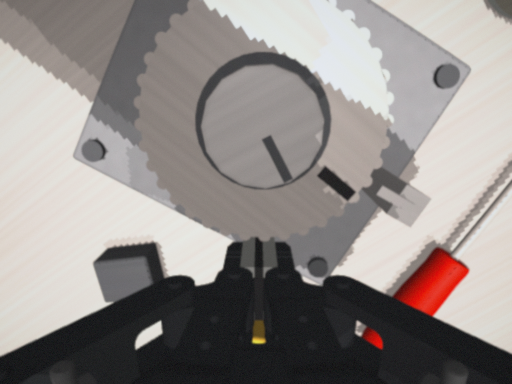

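```bash
python3 -m creep '[[[0,0.018,-0.016],-0.024],[[0,0.029,-0.018],-0.048],[[0,0.036,-0.019],-0.062],[[0,0.036,-0.019],-0.062]]'; python3 -c "
from h import *
where()
s,im,d=look('wrist','w20.png'); angs(im,s['ee_pos'],s['tool_rot'])
x=im[120:240,290:440]; cv2.imwrite('pics/w20z.png',cv2.resize(x[:,:,::-1],None,fx=5,fy=5,interpolation=cv2.INTER_CUBIC))"
```

```text
clock: 22.35
ee_pos: [0.6228, -0.1443, 0.0591]
tool_rot: [[0.016, 0.456, 0.89], [-0.031, 0.89, -0.455], [-0.999, -0.02, 0.028]]
force: [5.6, -3.1, -3.8]
opening: -0.0
t 22.35 r 0.0596 th -28.2 phi-90 -27.1 z 0.0591  Fr 6.4 Ft -0.1 Fz -3.8 q7 40 q3 -65 q5 51 tilt [-0.0199  0.0284]
dark 364 [335. 182.] r 0.0374 ang 24.3
```

View pics/w20z.png

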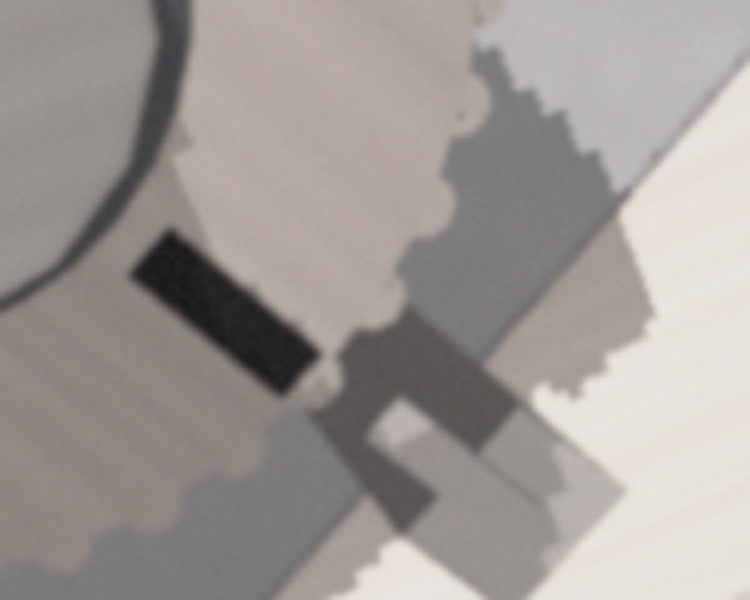

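```bash
python3 -c "
from h import *
im,d,p,R=load('w20.png'); knob(d,p,R)
f=lambda uv,z:onplane('wrist',[uv],z,p,R)[0,:2]-C0
A=lambda t:(np.hypot(*t).round(4),np.degrees(np.arctan2(t[1],t[0])).round(2))
print('tip',A(f((367.6,204),.079)))
a=f((320.4,170.6),.0745);b=f((350.4,195),.0745);print('bar',A(a),A(b),'dir',A(b-a))
post=[f((290+x/5,120+y/5),.076) for x,y in ((515,405),(627,490),(400,535),(512,612))];print('post',A(np.mean(post,0)),[A(x) for x in post])
"
```

```text
knob ((0.5701464414596558, -0.11629152297973633), 0.019147953018546104)
tip (np.float64(0.0519), np.float64(26.45))
bar (np.float64(0.0299), np.float64(24.29)) (np.float64(0.0459), np.float64(24.38)) dir (np.float64(0.016), np.float64(24.55))
post (np.float64(0.0668), np.float64(26.47)) [(np.float64(0.0609), np.float64(32.83)), (np.float64(0.0732), np.float64(31.89)), (np.float64(0.0611), np.float64(19.84)), (np.float64(0.0732), np.float64(21.28))]
```

```bash
python3 -m creep '[[[0,0.008,-0.013],-0.01],[[0,0.014,-0.014],-0.018],[[0,0.014,-0.014],-0.018]]'; python3 -c "
from h import *
where()
s,im,d=look('wrist','w21.png'); angs(im,s['ee_pos'],s['tool_rot'])
x=im[120:240,290:440]; cv2.imwrite('pics/w21z.png',cv2.resize(x[:,:,::-1],None,fx=5,fy=5,interpolation=cv2.INTER_CUBIC))"
```

```text
clock: 22.78
ee_pos: [0.6238, -0.1425, 0.06]
tool_rot: [[0.022, 0.426, 0.904], [-0.034, 0.904, -0.426], [-0.999, -0.021, 0.034]]
force: [5.1, -3.4, -3.7]
opening: 0.001
t 22.77 r 0.0596 th -26.2 phi-90 -25.3 z 0.0600  Fr 6.1 Ft -0.8 Fz -3.7 q7 41 q3 -66 q5 51 tilt [-0.021   0.0345]
dark 362 [334. 182.] r 0.0374 ang 26.1
```

View pics/w21z.png

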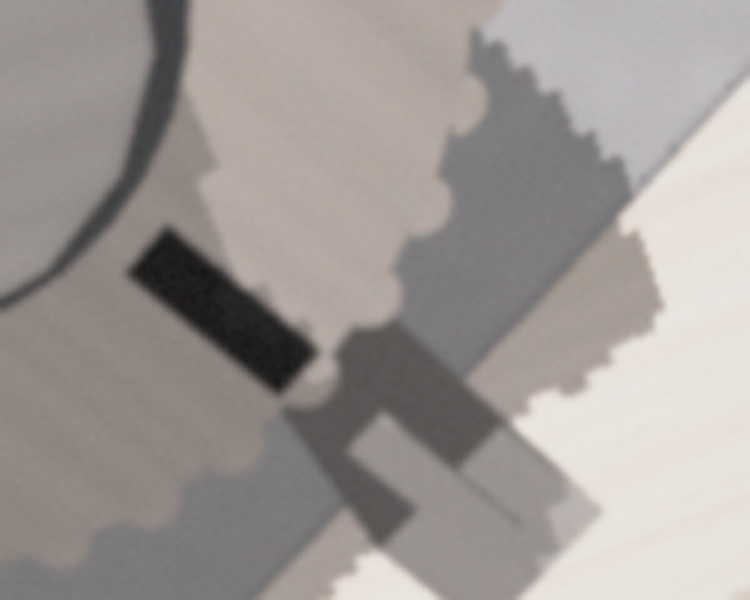

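```bash
python3 -c "
from h import *
im,d,p,R=load('w21.png'); knob(d,p,R)
f=lambda x,y,z:onplane('wrist',[(290+x/5,120+y/5)],z,p,R)[0,:2]-C0
A=lambda t:(np.hypot(*t).round(4),np.degrees(np.arctan2(t[1],t[0])).round(2))
print('tip',A(f(367,432,.079)))
a=f(149,251,.0745);b=f(298,372,.0745);print('bar',A(a),A(b),'dir',A(b-a))
post=[f(x,y,.076) for x,y in ((498,427),(605,510),(382,548))];print([A(x) for x in post], A((post[1]+post[2])/2))
"
```

```text
knob ((0.5702652335166931, -0.11606208980083466), 0.01902376301586628)
tip (np.float64(0.0516), np.float64(26.46))
bar (np.float64(0.0299), np.float64(26.19)) (np.float64(0.0458), np.float64(26.28)) dir (np.float64(0.016), np.float64(26.44))
[(np.float64(0.0613), np.float64(32.69)), (np.float64(0.0733), np.float64(31.98)), (np.float64(0.0614), np.float64(20.09))] (np.float64(0.067), np.float64(26.56))
```

```bash
python3 -m creep '[[[0,0,0.012],0],[[0,0,0.03],0],[[-0.06,0,0.05],0],[[-0.25,0,0.06],0],[[-0.35,0,0.06],0]]'; python3 -c "
from h import *
where()
s,im,d=look('wrist','w22.png'); angs(im,s['ee_pos'],s['tool_rot'])"
```

```text
clock: 23.45
ee_pos: [0.6369, -0.1446, 0.1518]
tool_rot: [[0.027, 0.426, 0.904], [-0.032, 0.904, -0.425], [-0.999, -0.018, 0.038]]
force: [-0.5, 0.3, 0.6]
opening: -0.003
t 23.45 r 0.0725 th -23.2 phi-90 -25.2 z 0.1518  Fr -0.6 Ft 0.1 Fz 0.6 q7 46 q3 -68 q5 46 tilt [-0.0178  0.0378]
dark 129 [302. 124.] r 0.0375 ang 26.6
```

View pics/w22.png

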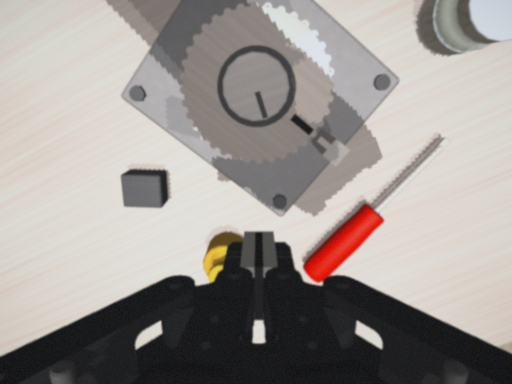

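```bash
python3 -c "
from h import *
for fn,a,b in (('w1.png',(270,95),(280,78)),('w2.png',(257,106),(210,91)),('w22.png',(257,93),(265,117))):
  im,d,p,R=load(fn); A,B=onplane('wrist',[a,b],.099,p,R)[:,:2]; v=B-A; print(fn,np.degrees(np.arctan2(v[1],v[0])),B)
s,im,d=look('top','top9.png')
x=im[145:245,225:335]; cv2.imwrite('pics/topz9.png',cv2.resize(x[:,:,::-1],None,fx=5,fy=5,interpolation=cv2.INTER_CUBIC))
where()"
```

```text
w1.png -8.848831001914474 [ 0.58519522 -0.11919185]
w2.png -4.61634476532385 [ 0.58714717 -0.11706533]
w22.png -6.1904439308498285 [ 0.58769826 -0.11818774]
t 23.55 r 0.0732 th -22.6 phi-90 -25.2 z 0.1531  Fr -1.2 Ft 0.9 Fz -0.6 q7 46 q3 -68 q5 46 tilt [-0.0169  0.0411]
```

View pics/topz9.png

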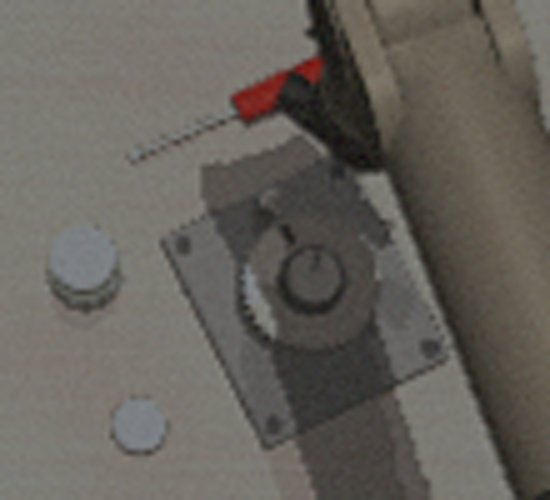

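```bash
python3 -m creep '[[[-0.1,-0.05,0.05],0.08],[[-0.2,-0.1,0.1],0.16],[[-0.3,-0.1,0.12],0.2],[[-0.3,-0.1,0.12],0.2]]'; python3 -c "
from h import *
where()
s,im,d=look('wrist','w23.png'); angs(im,s['ee_pos'],s['tool_rot'])
u,v=proj('wrist',[.6,-.1,.076],s['ee_pos'],s['tool_rot'])[0].astype(int); print(u,v)
v0=max(v-60,0);u0=u-75
x=im[v0:v0+120,u0:u0+150]; print(u0,v0); cv2.imwrite('pics/w23z.png',cv2.resize(x[:,:,::-1],None,fx=5,fy=5,interpolation=cv2.INTER_CUBIC))"
```

```text
clock: 24.05
ee_pos: [0.6531, -0.1765, 0.2314]
tool_rot: [[0.033, 0.757, 0.653], [-0.032, 0.654, -0.756], [-0.999, 0.004, 0.046]]
force: [-0.5, 0.1, -0.6]
opening: 0.002
t 24.05 r 0.1025 th -36.1 phi-90 -49.2 z 0.2314  Fr -0.5 Ft -0.2 Fz -0.6 q7 30 q3 -64 q5 42 tilt [0.0041 0.0463]
dark 70 [273.  63.] r 0.0376 ang 26.8
268 60
193 0
```

View pics/w23z.png

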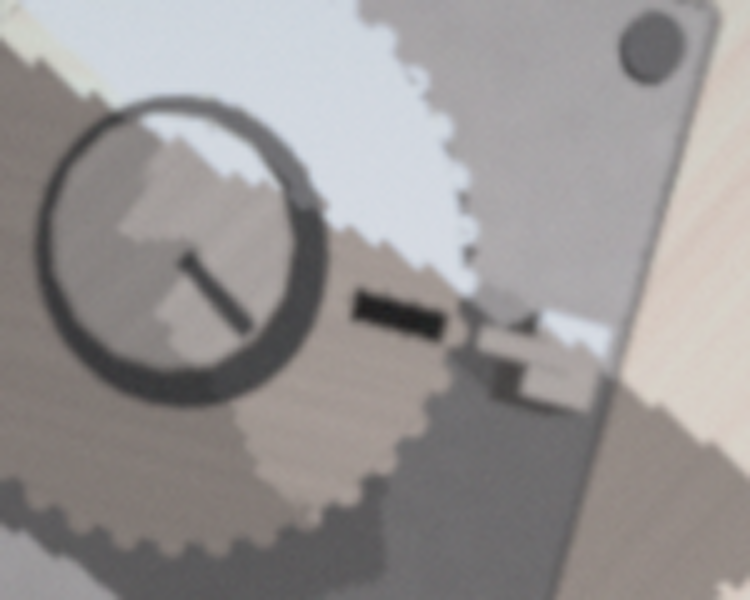

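```bash
python3 -c "
from h import *
print(env.job_done())"
```

```text
the job is handed in; nothing more can be done
None
```

I stroked the locking ring counter-clockwise to two full turns from locked, in three strokes with the shut fingertips. I then drew clear and handed the job in at about 24 s of the 67 s.

- **Ring position:** the bar started about 28° past the pointer. I followed it round for about 692° in all, passing the pointer once on the way. The last wrist pictures put the bar at 26.3 to 26.8° and the pointer at about 26.5°, and by eye the bar lies in line with the blade.
- **Forces:** in the readings taken between moves, the fingertip pressed on the rim with about 2 to 7 N, so a few were below the 4 N suggested. The ring still followed the finger with no noticeable slip.
- **Knob:** its mark read −9°, −5° and −6° in the pictures I compared, which is within my reading error, so I take it as undisturbed.
- **Loose things:** I touched none of them. I checked by eye and did not measure them again at the end.
- **Disagreements:**
  - The overhead camera put the ring centre about 5 mm from where the wrist camera did.
  - Its coarse final picture, read by eye, showed the bar and pointer several degrees apart. I trusted the sharper wrist views.
  - An earlier wrist picture gave the pointer as about 27.3°.
- **Tool tilt:** the tool had tilted by about 2 to 3° by the end, with no visible effect.

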